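Offer the uncovered ball dish, turned a quarter turn to the guest's side

TASK

Lift the lid off the covered dish by its knob and set it, knob up, in the middle of the bare terracotta tile beside the stand. Then take the dish by its upright lug, lift it some 5 to 10 cm straight up off its wooden stand and turn it there a quarter turn so that its flat ear points straight at the glass votive holder, ready for a guest to take, keeping the dish level and the loose stone ball in its middle all the time. Finish still holding the dish level and still in the air above its stand, and leave the other things where they are.

Things in the scene. Friction and masses are not known exactly. Their poses are not given: they have to be found in the camera images.
- lid_knob (a point): grip point on the knob of the loose brown clay lid (110 mm across, 110 g) that covers the dish at the start. The knob is an upright stem 24 mm thick, from 17 to 60 mm above the lid's underside (top 6 mm: a cap 29 mm across); this point is on its axis, 40 mm above that underside. Below, a rim 94 mm across and 8 mm deep sits loosely in the dish; on a flat surface the lid stands on it. z is up
- dish_mid (a point): middle of the loose round clay dish (200 g, 109 mm across, rim 36 mm high), 21 mm above its underside, where the resting ball's centre lies. The inner floor falls at 7 degrees to the middle. x points to its flat ear, a level tongue 36 mm wide reaching 96 mm from the middle, 23 to 30 mm above the underside; the upright lug is on the -x side, at the start roughly towards the robot. z is up
- dish_lug (a point): grip point on the dish's upright lug, axes as dish_mid, 63 mm from the dish's axis on its -x side, 62 mm above the dish's underside. The lug is an upright slab 10 mm thick (x), 36 mm wide (y), its top 84 mm above the underside; it stands 4 mm outside the rim, joined to it lower down. Pinch it across its thickness, one finger on the inner (dish) side, one outside
- ball_center (a point): centre of the loose grey stone ball, 22 mm in diameter, 16 g, resting in the middle of the dish (under the lid at the start; it rolls freely)
- stand_top (a point): centre of the flat top of the round wooden stand, fixed, 88 mm across and 35 mm high, that carries the dish at the start
- tile_top (a point): centre of the top face of the single bare square terracotta tile, fixed, 130 x 130 x 10 mm, where the lid goes: about 0.2 m to one side of the stand, opposite the votive holder
- votive_mid (a point): centre, half-way up (37 mm), of the open glass votive holder, a loose plain cup 72 mm across and 75 mm high, about 0.2 m to the left or right of the stand; the dish's ear is to point at it. It must not be moved
- pot_mid (a point): bystander: black clay pot, 160 mm across, 135 mm high; centre half-way up
- vase_mid (a point): bystander: white ceramic wedding vase with two spouts joined by a handle, 128 mm across, 203 mm high; point on its axis 90 mm up
- cup_mid (a point): bystander: small terracotta cup, 68 mm across, 60 mm high, behind the dish; centre half-way up
- bell_mid (a point): bystander: brass hand bell with wooden handle, standing, 64 mm across, 99 mm high; centre half-way up
Mind the look-alikes: they are no part of the job. Leave any blue or yellow look-alike of the part that bears dish_mid alone.

How it is judged:
By the outcome, as a careful person would: the job done as asked, in the order asked, and still so for the second after the job is handed in, while the arm keeps its last pose, push and grip.
It also fails if it takes over 72 s, if anything falls off the work surface, if the arm or the gripper's body presses on something with over 40 N, if the wrist force passes 120 N, or if a joint passes its speed limit or range.

ROBOT

A 6-joint arm with a two-finger parallel gripper is mounted at the origin on the work surface. World frame = base frame: x ahead of the robot, y to its left, z up, the work surface at z = 0. Lengths are in m, angles in rad, forces in N, time in s.
With the tool pointing down it reaches from about 0.3 to 0.775 m from the base axis. Payload 14.6 kg.
Tool frame: the origin (TCP) lies midway between the tips of the shut fingers; the grasp point (between the pads) lies 19 mm behind it (tcp_to_grasp is the distance from the TCP to the grasp point, in m); z points along the fingers, y is the direction in which the jaws open and shut (so a half turn about z gives the same grasp; the last joint's range is limited). The gripper opens to 94 mm and grips with 3 to 60 N. Pads are 16 mm wide; open, the fingers measure 119 mm over their backs; the gripper's body (75 mm by 177 mm) begins 78 mm behind the grasp point.
Start: joints at [-1.309, 0.3, 1.521, -0, 1.321, -0.067], TCP at [0.178, -0.521, 0.205] pointing down, gripper open.
Joint ranges: [-3.03, 3.03], [-0.79, 2.21], [0.23, 2.52], [-1.04, 4.18], [0, 3.07], [-2.55, 2.55]. Speed limits (rad/s): [2.22, 2.22, 2.57, 3.14, 3.14, 3.14].

INTERFACE

Orientations are given as a 3x3 rotation matrix whose columns are the frame's x, y, z axes.
In Python, from cell import goto, move_l, move_joints, ungrasp, grasp, hold, solve_ik, read_state, capture, Unreachable, hand_in, tcp_to_grasp gives the robot as it stands. The module is installed in compiled form; this text tells all that it offers. Calls block until the motion is done:
- goto(position, orientation): joint-space move of the TCP to a pose.
- move_l(position, rot=None, vel=0.15, threshold=None): straight line of the TCP; rot=None keeps the orientation; vel is the mean speed in m/s. With threshold (N) it stops when the force on the tool has changed by that much, and returns True; else False.
- move_joints(angles): joint-space move.
- ungrasp() and grasp(squeeze=None): open the fingers fully, or close them until they stop; squeeze is the grip in N (None keeps the last).
- hold(seconds).
- solve_ik(position, orientation): joint angles nearest the present ones, or None.
- read_state(): the state.
- capture(name): name is "scene" or "top"; returns a dict with "color" (480x640x3 uint8, red, green, blue), "mtx" (3x3 intrinsics, pixels), "R" (3x3) and "t" (3): a world point X has camera coordinates R X + t. Camera axes: x right, y down, z forward; pixel columns grow to the right and rows downward; lengths in m; the calibration is good to about 2 mm. A picture is of the moment at which its call begins. There is no depth.
A pose or a line that the arm cannot do raises Unreachable and nothing moves.
- hand_in(): hands the job in, once; it reports no verdict.
The state is a dict: "clock": time; "joints": joint angles; "qd": joint speeds; "joint_torque": joint torques, N m; "tool_pos": TCP position; "orientation": TCP orientation; "contact_force": force on the tool from outside, world axes, zero at the start; "moment": the same for the moment, N m; "grip_width": opening from 0.0 (shut) to 1.0 (fully open).
Only numpy, scipy, OpenCV 4.12 (cv2) and the standard library are available. Lean on these libraries where they do the work, as an engineer would, in place of code of your own. Each camera call takes 0.05 s, during which the arm holds its last target.

## Working session

There is one attempt and no reset: what is moved stays moved. The work goes in short steps, each a Python script; the robot and the scene stay as the last script left them, time stands still between calls to the robot, and variables do not carry over. Pictures are saved under pics/ and viewed, and the job is handed in when it is done.

```bash
mkdir -p pics; ls
python3 - <<'E'
from cell import *
import cv2,numpy as np
for n in("scene","top"):
    c=capture(n); cv2.imwrite(f"pics/{n}0.png",c["color"][:,:,::-1]); np.savez(f"{n}0.npz",**c)
    print(n,c["mtx"].tolist(),(-c["R"].T@c["t"]).round(3),c["R"].round(3).tolist())
print(read_state(),tcp_to_grasp)
E
```

```text
pics
scene [[600.9016855518184, 0.0, 318.5632149817321], [0.0, 600.9016855518184, 242.52314664111543], [0.0, 0.0, 1.0]] [1.576 0.668 0.889] [[-0.556, 0.831, -0.001], [0.462, 0.308, -0.832], [-0.691, -0.463, -0.555]]
top [[446.72024484285333, 0.0, 316.25747820116396], [0.0, 446.72024484285333, 237.7300900394023], [0.0, 0.0, 1.0]] [0.335 0.006 1.245] [[-0.026, -1.0, 0.004], [-0.98, 0.024, -0.197], [0.197, -0.009, -0.98]]
{'clock': 0.1, 'joints': array([-1.30861678e+00,  3.00382963e-01,  1.52152914e+00,  2.26555072e-05,
        1.32071042e+00, -6.66140320e-02]), 'qd': array([-0.00027057, -0.00261133, -0.00231506, -0.00090929, -0.00070679,
       -0.00013866]), 'joint_torque': array([ 3.01022170e-03, -5.32645476e+01, -3.53283727e+01,  7.10361474e-02,
        2.34803266e-02, -8.75016326e-05]), 'tool_pos': array([ 0.17752842, -0.52030488,  0.20495665]), 'orientation': array([[ 9.46434411e-01,  3.22896027e-01, -2.45729240e-04],
       [ 3.22896108e-01, -9.46433887e-01,  1.00037235e-03],
       [ 9.04497796e-05, -1.02613184e-03, -9.99999469e-01]]), 'contact_force': array([-0.11178716, -0.92705601, -0.23177203]), 'moment': array([ 0.04122286, -0.02633865, -0.03498232]), 'grip_width': 1.0009432326538634} 0.0188
```

View pics/scene0.png

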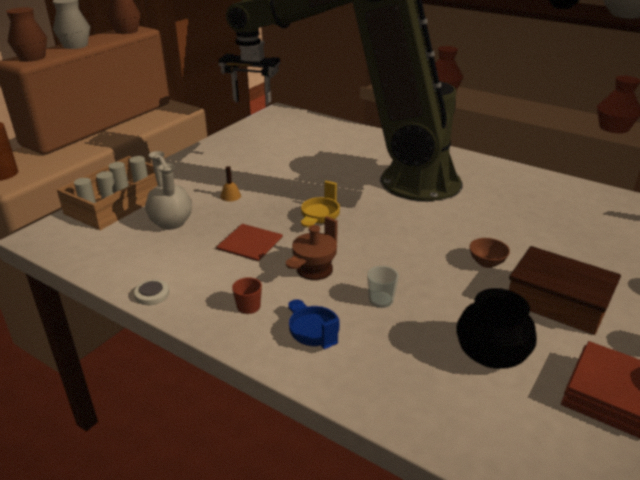

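View pics/top0.png

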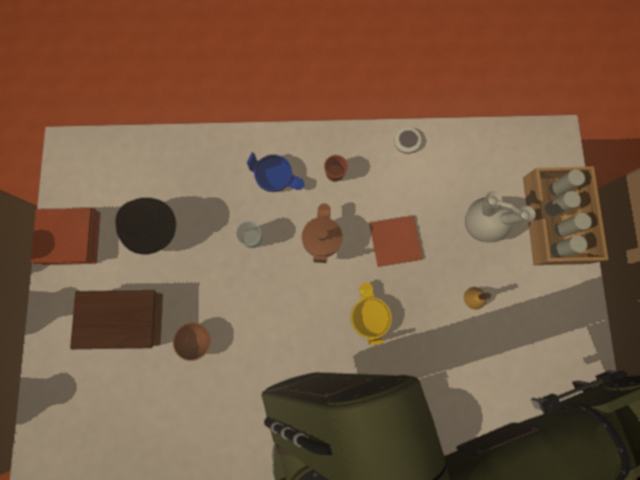

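The scene view shows the covered brown dish at about (315,250), the tile at (250,242) and the votive at (382,287). In the top view the dish is at (322,237) with its ear at (323,210) and its lug at (320,260); the votive is at (250,235) and the tile at (397,240). Next I'll zoom in.

Run:
```python
import cv2
a=cv2.imread("pics/scene0.png")[160:320,205:425]; b=cv2.imread("pics/top0.png")[190:350,230:430]
cv2.imwrite("pics/s0z.png",cv2.resize(a,None,fx=3.6,fy=3.6,interpolation=2)); cv2.imwrite("pics/t0z.png",cv2.resize(b,None,fx=3.75,fy=3.75,interpolation=2))
```

```text
(no output)
```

View pics/s0z.png

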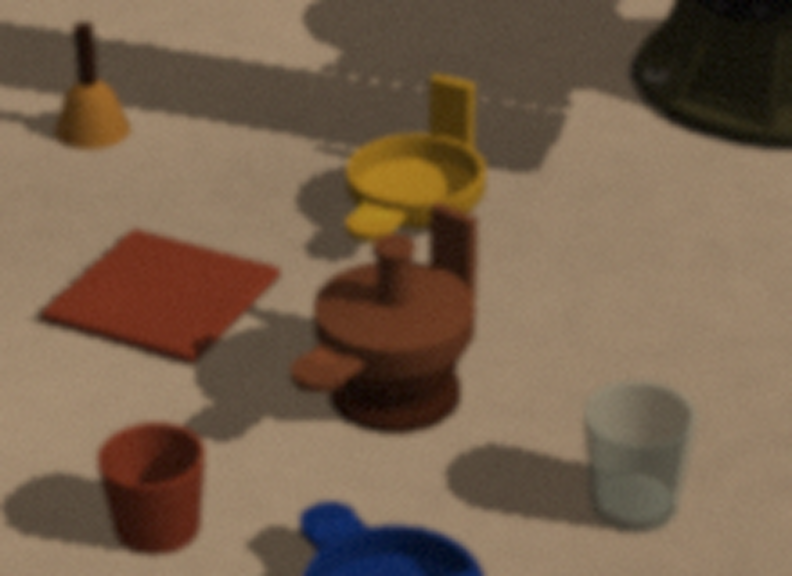

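View pics/t0z.png

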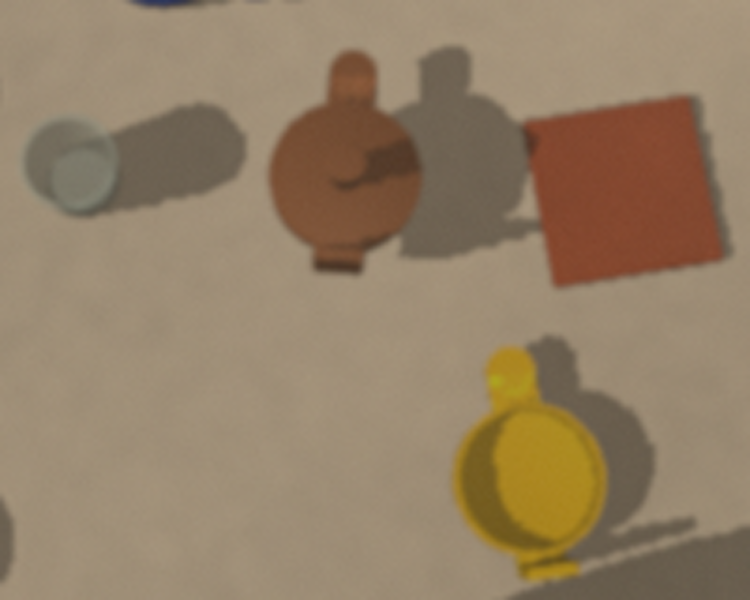

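The zoom confirms all the parts. The knob top is hard to see from above, so I'll boost the contrast.

Run:
```python
import cv2,numpy as np
a=cv2.imread("pics/scene0.png")[210:290,275:355]; b=cv2.imread("pics/top0.png")[195:275,285:365]
def f(x):
    x=x.astype(float); x=cv2.resize(x,None,fx=7,fy=7,interpolation=cv2.INTER_CUBIC)
    return np.clip((x-15)*2.0,0,255).astype(np.uint8)
im=np.full((560,1120,3),0,np.uint8)
cv2.imwrite("pics/za.png",f(a));cv2.imwrite("pics/zb.png",f(b))
```

```text
(no output)
```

View pics/za.png

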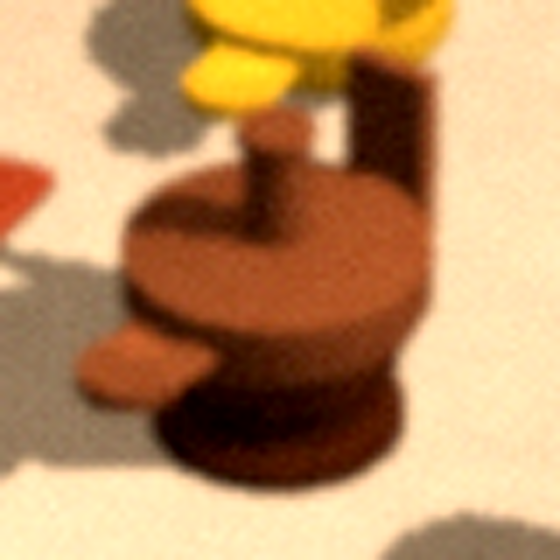

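View pics/zb.png

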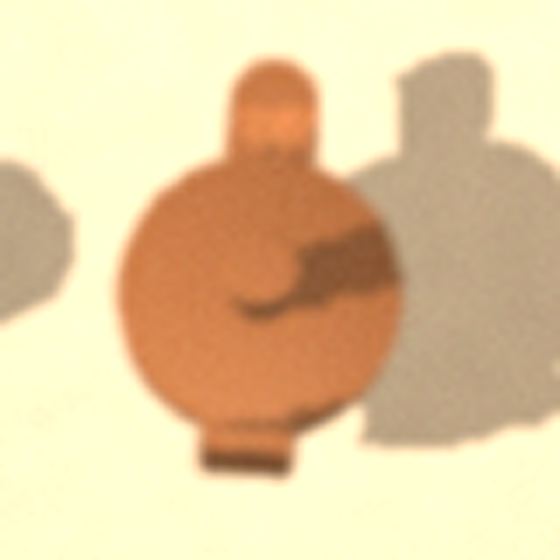

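The knob cap's top centre is at about (314.6,227.7) in scene and (322,232.5) in top. The lug's top face is at about (320,257.5) in top. Now for numbers.

```bash
cat > h.py <<'E'
import numpy as np,cv2
from cell import *
def load(n): return dict(np.load(n))
def ray(c,p):
    R,t,K=c["R"],c["t"],c["mtx"]; C=-R.T@t
    d=R.T@np.linalg.inv(K)@np.array([p[0],p[1],1.]); return C,d/np.linalg.norm(d)
def onz(c,p,z):
    C,d=ray(c,p); return C+d*(z-C[2])/d[2]
def tri(c1,p1,c2,p2):
    C1,d1=ray(c1,p1);C2,d2=ray(c2,p2)
    s=np.linalg.lstsq(np.c_[d1,-d2],C2-C1,rcond=None)[0]
    A,B=C1+s[0]*d1,C2+s[1]*d2; return (A+B)/2,np.linalg.norm(A-B)
def proj(c,X):
    q=c["mtx"]@(c["R"]@np.asarray(X,float)+c["t"]); return q[:2]/q[2]
E
python3 - <<'E'
from h import *
np.set_printoptions(precision=4,suppress=True)
S,T=load("scene0.npz"),load("top0.npz")
zs=lambda x,y:((x+.5)/7-.5+275,(y+.5)/7-.5+210)
zt=lambda x,y:((x+.5)/7-.5+285,(y+.5)/7-.5+195)
print("knobtop",tri(S,zs(277,124),T,zt(260,262)), "cap edges width",np.linalg.norm(onz(S,zs(240,124),.123)-onz(S,zs(313,124),.123)))
print("lug outer top mid / scene inner edge", onz(T,zt(249,442),.119), [onz(S,zs(*p),.119) for p in((352,55),(432,78))])
print("ear tip region",tri(S,zs(80,365),T,zt(275,60)))
# contours top
def cont(c,lo,hi,roi):
    hsv=cv2.cvtColor(c["color"],cv2.COLOR_RGB2HSV); m=cv2.inRange(hsv,lo,hi); k=np.zeros_like(m);x0,y0,x1,y1=roi;k[y0:y1,x0:x1]=m[y0:y1,x0:x1]
    cs=cv2.findContours(k,cv2.RETR_EXTERNAL,cv2.CHAIN_APPROX_NONE)[0]; return max(cs,key=cv2.contourArea)
for n,c,roi in(("T",T,(365,205,430,275)),("S",S,(210,220,290,262))):
    ct=cont(c,(0,140,50),(12,255,255),roi); r=cv2.minAreaRect(ct); q=cv2.approxPolyDP(ct,4,True)[:,0]; 
    P=[onz(c,p,.010) for p in q]; print("tile",n,len(q),q.tolist(),np.array(P), np.mean(P,0))
ct=cont(T,(0,110,40),(15,255,255),(290,195,360,270))[:,0].astype(np.float32)
print(ct.min(0),ct.max(0))
# circle: pts back-projected to lid edge z
P=np.array([onz(T,p,.075)[:2] for p in ct]); c0=onz(T,zt(261,292),.075)[:2]
for _ in range(5):
    r=np.linalg.norm(P-c0,axis=1); a=np.abs(r-.055)<.004
    A=np.c_[2*P[a],np.ones(a.sum())]; s=np.linalg.lstsq(A,(P[a]**2).sum(1),rcond=None)[0]; c0=s[:2]; R=np.sqrt(s[2]+c0@c0)
print("lid",c0,R,a.sum())
ears=np.array([onz(T,p,.065)[:2] for p in ct if p[1]<214]); print("ear",ears.mean(0),ears.min(0),ears.max(0), "tip x")
for n in (60,): pass
# votive top
for p in((250,235),): print("votive approx",onz(T,p,.037))
E
```

```text
knobtop (array([ 0.5741, -0.0167,  0.1233]), np.float64(0.0029101248360974582)) cap edges width 0.024890091502747146
lug outer top mid / scene inner edge [ 0.5089 -0.0122  0.119 ] [array([ 0.5158, -0.0226,  0.119 ]), array([0.5133, 0.0091, 0.119 ])]
ear tip region (array([ 0.6672, -0.029 ,  0.0721]), np.float64(0.004401986497125564))
tile T 4 [[411, 216], [370, 223], [378, 265], [421, 258]] [[ 0.6395 -0.2762  0.01  ]
 [ 0.6219 -0.1583  0.01  ]
 [ 0.5012 -0.1746  0.01  ]
 [ 0.5179 -0.296   0.01  ]] [ 0.5701 -0.2263  0.01  ]
tile S 4 [[217, 248], [259, 259], [281, 235], [242, 224]] [[ 0.649  -0.27    0.01  ]
 [ 0.6273 -0.1482  0.01  ]
 [ 0.5069 -0.1686  0.01  ]
 [ 0.5219 -0.2917  0.01  ]] [ 0.5763 -0.2196  0.01  ]
[302. 204.] [341. 261.]
lid [ 0.5722 -0.0182] 0.05297495492393901 88
ear [ 0.6549 -0.0263] [ 0.6398 -0.0411] [ 0.6657 -0.0106] tip x
votive approx [0.5898 0.1784 0.037 ]
```

Run:
```python
from h import *
np.set_printoptions(precision=4,suppress=True)
S,T=load("scene0.npz"),load("top0.npz")
a=lambda x,y:((x+.5)/3.6-.5+205,(y+.5)/3.6-.5+160)
b=lambda x,y:((x+.5)/3.75-.5+230,(y+.5)/3.75-.5+190)
tp=np.array([onz(T,b(*p),.01) for p in((692,96),(527,121),(555,286),(725,258))]);sp=np.array([onz(S,a(*p),.01) for p in((42,313),(193,352),(280,270),(137,231))])
print(tp,tp.mean(0));print(sp,sp.mean(0))
for i,(p,q) in enumerate(zip(((42,313),(193,352),(280,270),(137,231)),((692,96),(527,121),(555,286),(725,258)))): print(tri(S,a(*p),T,b(*q)))
for n,c,f in(("s0.5",S,(640,400,120,130)),):
    pass
x=S["color"][255:315,355:410];y=T["color"][210:260,225:275]
f=lambda x:np.clip((cv2.resize(x.astype(float),(560,560),interpolation=cv2.INTER_CUBIC)-30)*1.8,0,255).astype(np.uint8)[:,:,::-1]
x=S["color"][258:314,355:411];y=T["color"][208:264,222:278]
cv2.imwrite("pics/vs.png",f(x));cv2.imwrite("pics/vt.png",f(y))
```

```text
[[ 0.6415 -0.2854  0.01  ]
 [ 0.6251 -0.1589  0.01  ]
 [ 0.4987 -0.1735  0.01  ]
 [ 0.5165 -0.3014  0.01  ]] [ 0.5704 -0.2298  0.01  ]
[[ 0.645  -0.2759  0.01  ]
 [ 0.6229 -0.1541  0.01  ]
 [ 0.5034 -0.1665  0.01  ]
 [ 0.52   -0.2908  0.01  ]] [ 0.5728 -0.2218  0.01  ]
(array([ 0.6409, -0.2839,  0.0056]), np.float64(0.005752713867402899))
(array([ 0.6236, -0.1567,  0.0101]), np.float64(0.005074387335100615))
(array([ 0.4984, -0.1726,  0.0055]), np.float64(0.003517802287522477))
(array([ 0.5153, -0.2995,  0.0056]), np.float64(0.006878767237132644))
```

View pics/vs.png

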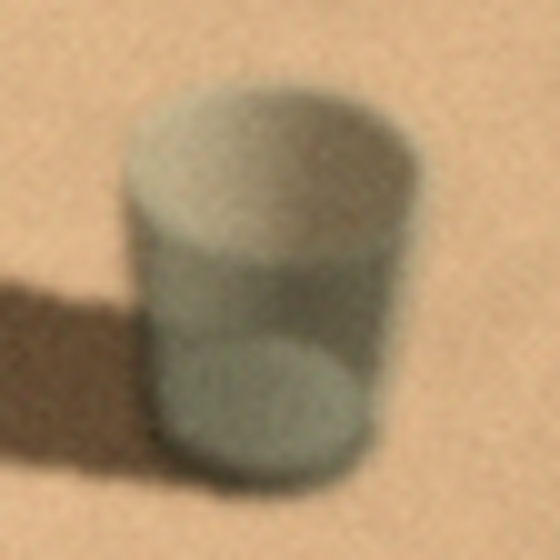

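View pics/vt.png

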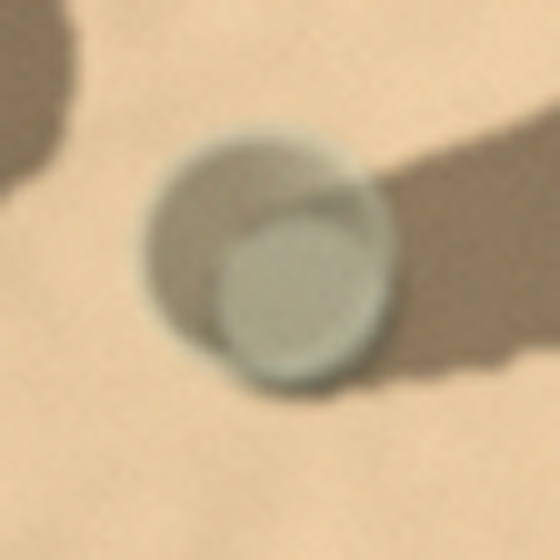

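The votive's rim centre is at (248.8,233.2) in top and (382.5,275) in scene. Next I'll compute its position and check that the whole plan is reachable.

Run:
```python
from h import *
np.set_printoptions(precision=4,suppress=True)
S,T=load("scene0.npz"),load("top0.npz")
rt=(222+26.8-.45,208+25.3-.45); rs=(355+27.5-.45,258+17-.45)
print("votive rim",tri(S,rs,T,rt),onz(T,rt,.075),onz(S,rs,.075)); print("base T",onz(T,(222+30-.45,208+29.6-.45),.004),"S",onz(S,(355+26.3-.45,258+41.5-.45),.004))
def Rz(jaw): # jaw axis yaw, z down
    y=np.array([np.cos(jaw),np.sin(jaw),0]);z=np.array([0,0,-1.]);return np.c_[np.cross(y,z),y,z]
d=np.array([.573,-.0165]); yaw=np.radians(-6)
for k in(0,np.pi):
    print("knob",solve_ik([*d,.0847],Rz(yaw+np.pi/2+k)), "tile",solve_ik([.571,-.226,.031],Rz(yaw+np.pi/2+k)))
    for a in (0,45,90,96):
        th=yaw+np.radians(a); p=d-.063*np.array([np.cos(th),np.sin(th)])
        print("lug",a,solve_ik([*p,.15],Rz(th+k)))
```

```text
votive rim (array([0.5879, 0.1788, 0.072 ]), np.float64(0.0020826039990069316)) [0.5878 0.1774 0.075 ] [0.591  0.1815 0.075 ]
base T [0.5904 0.1787 0.004 ] S [0.5903 0.1825 0.004 ]
knob [-0.0927  0.4753  1.5759 -0.      1.0905 -1.5588] tile [-0.4365  0.6266  1.4787 -0.      1.0363 -1.9026]
lug 0 [-0.0912  0.2666  1.6988 -0.      1.1762  0.0135]
lug 45 [-0.1762  0.302   1.6528 -0.      1.1868 -0.8569]
lug 90 [-0.2029  0.3977  1.5225 -0.      1.2213 -1.669 ]
lug 96 [-0.2012  0.4118  1.5027 -0.      1.2271 -1.772 ]
knob [-0.0927  0.4753  1.5759 -0.      1.0905  1.5828] tile [-0.4365  0.6266  1.4787 -0.      1.0363  1.239 ]
lug 0 None
lug 45 [-0.1762  0.302   1.6528 -0.      1.1868  2.2847]
lug 90 [-0.2029  0.3977  1.5225 -0.      1.2213  1.4726]
lug 96 [-0.2012  0.4118  1.5027 -0.      1.2271  1.3696]
```

```bash
cat >> h.py <<'E'
def Rz(jaw):
    y=np.array([np.cos(jaw),np.sin(jaw),0]);z=np.array([0,0,-1.]);return np.c_[np.cross(y,z),y,z]
def snap(tag):
    for n in("scene","top"):
        c=capture(n); np.savez(f"{n}{tag}.npz",**c); cv2.imwrite(f"pics/{n}{tag}.png",c["color"][:,:,::-1])
def crop(n,tag,x0,y0,w,h,f,out):
    c=np.load(f"{n}{tag}.npz")["color"][y0:y0+h,x0:x0+w,::-1].astype(float)
    cv2.imwrite(out,np.clip((cv2.resize(c,None,fx=f,fy=f,interpolation=cv2.INTER_CUBIC)-15)*1.8,0,255).astype(np.uint8))
E
python3 - <<'E'
from h import *
s=read_state()
move_l([*s["tool_pos"][:2],.34],vel=.2)
J=Rz(np.radians(-5.5+90))
goto([.573,-.0165,.30],J)
move_l([.573,-.0165,.15],vel=.15)
snap("1"); print(read_state()["clock"])
crop("scene","1",265,150,100,110,5.4,"pics/z1s.png"); crop("top","1",280,190,90,80,7,"pics/z1t.png")
E
```

```text
4.4667
```

View pics/z1s.png

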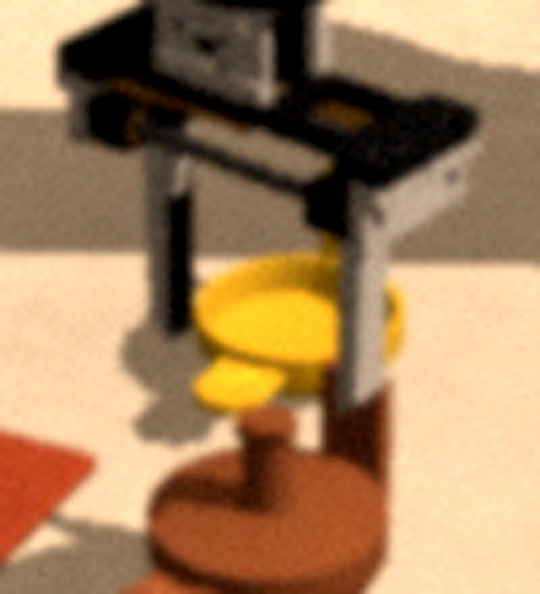

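View pics/top1.png

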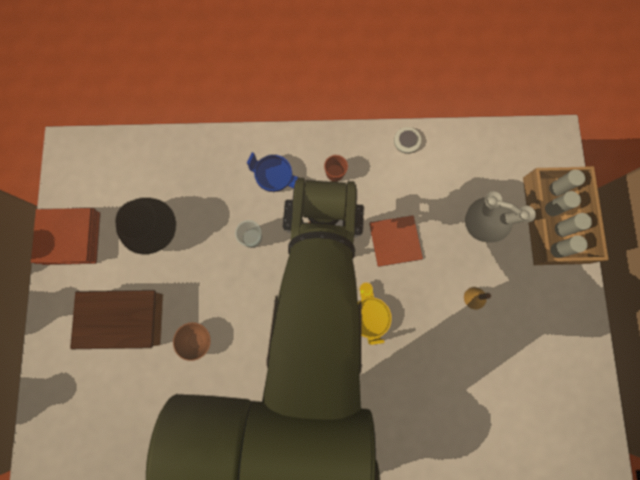

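The fingers straddle the knob: their tip midpoint is at about (268,367) in the crop, directly above the cap at (268,418). I'll descend and grip.

Run:
```python
from h import *
print(move_l([.573,-.0165,.0855],vel=.06,threshold=4))
print(read_state()["tool_pos"])
grasp(20); s=read_state(); print(s["grip_width"]*94,s["contact_force"],s["clock"])
p=s["tool_pos"]
move_l([p[0],p[1],p[2]+.03],vel=.03); move_l([p[0],p[1],p[2]+.10],vel=.1)
s=read_state();print(s["grip_width"]*94,s["contact_force"],s["clock"],s["tool_pos"])
snap("2");crop("scene","2",245,130,140,150,3.9,"pics/z2s.png")
```

```text
False
[ 0.57322754 -0.0165293   0.08591713]
27.900605760543126 [0.18996527 0.95651169 0.62318274] 6.725
27.962358224566547 [-0.52927808 -0.57473166 -1.61499875] 8.725 [ 0.5727174  -0.01647238  0.18482546]
```

View pics/z2s.png

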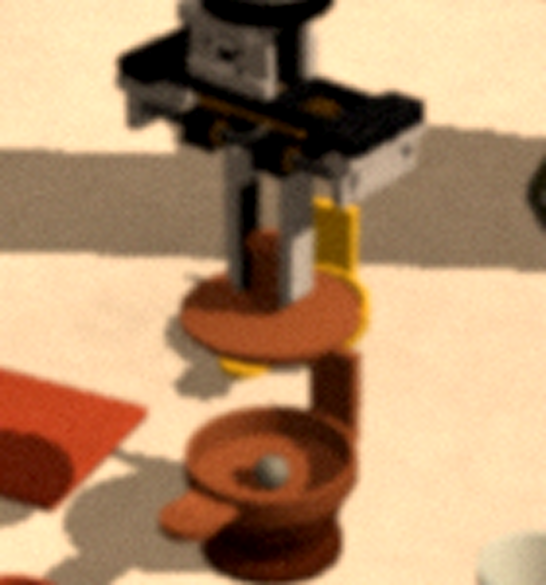

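The lid is held level, and the ball sits in the middle of the dish at (272,470). Next is the tile.

Run:
```python
from h import *
move_l([.571,-.226,.185],vel=.12)
move_l([.571,-.226,.06],vel=.12)
hit=move_l([.571,-.226,.029],vel=.02,threshold=2.5)
s=read_state();print(hit,s["tool_pos"],s["contact_force"],s["clock"])
snap("3");crop("scene","3",185,150,140,130,4,"pics/z3s.png");crop("top","3",350,180,100,110,5,"pics/z3t.png")
```

```text
True [ 0.57097702 -0.22592831  0.03237668] [1.36345499 0.30765553 4.44073159] 13.15
```

View pics/z3s.png

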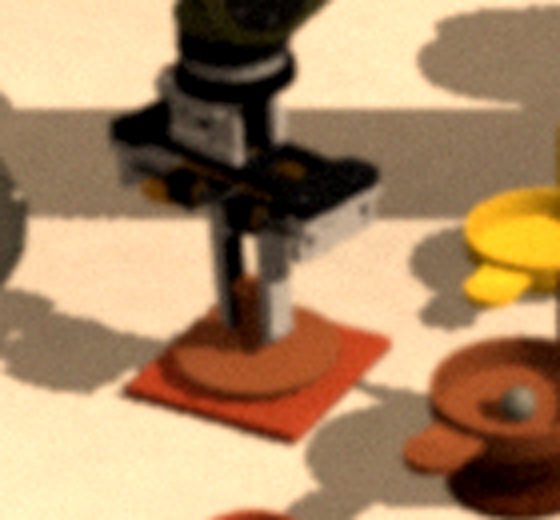

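View pics/z3t.png

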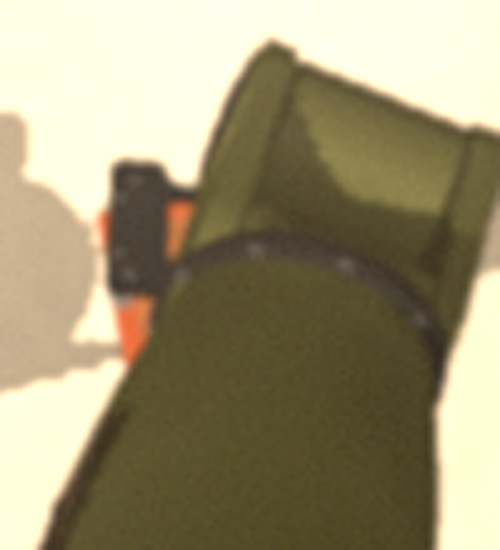

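Run:
```python
from h import *
ungrasp(); p=read_state()["tool_pos"]
move_l([p[0],p[1],.15],vel=.15)
# toward dish lug pre-pose, seen from above: arm aside
move_l([.40,-.226,.25],vel=.2)
snap("4");print(read_state()["clock"])
crop("scene","4",205,160,150,140,4,"pics/z4s.png");crop("top","4",285,190,150,90,5,"pics/z4t.png")
```

```text
16.5333
```

View pics/z4s.png

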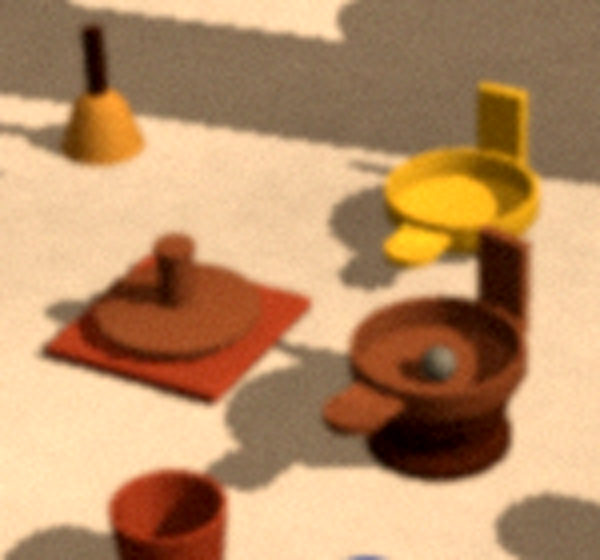

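View pics/z4t.png

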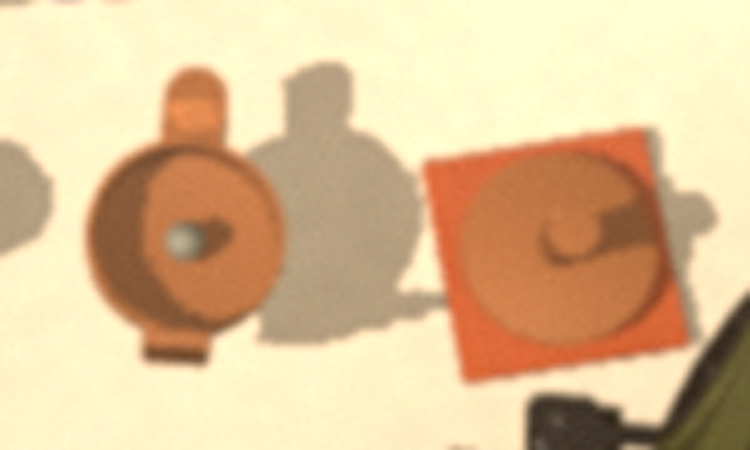

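In the top view the lid centre (564,247) matches the expected tile centre with parallax (562.5,247.5), so it is centred to within about 1 mm. In the dish, the ball is at (185,241) in the top crop, inside the rim circle centred at (186,238). Next I'll refine the lug and dish pose.

```bash
python3 - <<'E'
from h import *
np.set_printoptions(precision=4,suppress=True)
S,T=load("scene4.npz"),load("top4.npz")
a=lambda x,y:((x+.5)/4-.5+205,(y+.5)/4-.5+160)
b=lambda x,y:((x+.5)/5-.5+285,(y+.5)/5-.5+190)
print("rim T",onz(T,b(186.5,239),.071),"ball tri",tri(S,a(439,362),T,b(185,241)))
l,r=onz(S,a(350,350),.071),onz(S,a(526,350),.071); print("rim S mid",(l+r)/2)
d=np.array([.573,-.0165])
for name,dd in (("rimT",np.array([.5729,-.0185])),("d",d)):
  for yw in(-4,-6,-8):
    y=np.radians(yw);ex=np.array([np.cos(y),np.sin(y)]);ey=np.array([-ex[1],ex[0]])
    f=lambda x,yy,z:[*(dd+ex*x+ey*yy),.035+z]
    print(name,yw,"T lug outer-bottom? outer top corners",[((proj(T,f(-.068,s,.084))-[285,190]+.5)*5-.5) for s in(.018,-.018)],"inner",[((proj(T,f(-.058,s,.084))-[285,190]+.5)*5-.5) for s in(.018,-.018)],"ear tip",(proj(T,f(.096,0,.030))-[285,190]+.5)*5-.5)
    print("   S inner top",[((proj(S,f(-.058,s,.084))-[205,160]+.5)*4-.5) for s in(.018,-.018)],"eartip",(proj(S,f(.096,0,.03))-[205,160]+.5)*4-.5,"ctr",(proj(S,f(0,0,.021))-[205,160]+.5)*4-.5)
E
python3 - <<'E'
import sys;sys.path.insert(0,'.')
from h import *
import os;os.chdir('.')
crop("top","4",300,250,40,20,18,"pics/z4l.png");crop("scene","4",315,210,32,40,15,"pics/z4m.png")
E
```

```text
rim T [ 0.5713 -0.0192  0.071 ] ball tri (array([ 0.5725, -0.0174,  0.0559]), np.float64(0.002773929553861332))
rim S mid [ 0.5799 -0.0114  0.071 ]
rimT -4 T lug outer-bottom? outer top corners [array([145.7722, 346.3595]), array([216.3635, 349.491 ])] inner [array([146.6605, 326.9895]), array([217.1298, 330.1123])] ear tip [192.3706  66.6265]
   S inner top [array([516.2727, 243.8848]), array([469.4674, 225.2023])] eartip [333.3578 422.1436] ctr [434.9434 361.3606]
rimT -6 T lug outer-bottom? outer top corners [array([141.2012, 344.855 ]), array([211.6423, 350.4227])] inner [array([142.7796, 325.532 ]), array([213.0996, 331.0827])] ear tip [198.4781  66.9965]
   S inner top [array([518.2773, 245.3957]), array([472.6659, 225.8521])] eartip [329.0448 420.0449] ctr [434.9434 361.3606]
rimT -8 T lug outer-bottom? outer top corners [array([136.6874, 343.1939]), array([206.8894, 351.1906])] inner [array([138.9537, 323.942 ]), array([209.0362, 331.9135])] ear tip [204.57   67.572]
   S inner top [array([520.1854, 246.9444]), array([475.8221, 226.56  ])] eartip [324.877  417.8615] ctr [434.
[... 274 characters left out ...]
6.2027])] eartip [336.0228 423.3409] ctr [437.5537 362.4614]
d -6 T lug outer-bottom? outer top corners [array([137.2729, 344.758 ]), array([207.7124, 350.3257])] inner [array([138.8582, 325.4353]), array([209.1765, 330.9859])] ear tip [194.8228  66.9069]
   S inner top [array([520.9575, 246.4234]), array([475.281 , 226.8535])] eartip [331.7034 421.2392] ctr [437.5537 362.4614]
d -8 T lug outer-bottom? outer top corners [array([132.7597, 343.0969]), array([202.9593, 351.0936])] inner [array([135.0328, 323.8453]), array([205.1128, 331.8167])] ear tip [200.9144  67.4823]
   S inner top [array([522.8697, 247.9742]), array([478.4405, 227.5623])] eartip [327.5293 419.0527] ctr [437.5537 362.4614]
```

View pics/z4l.png

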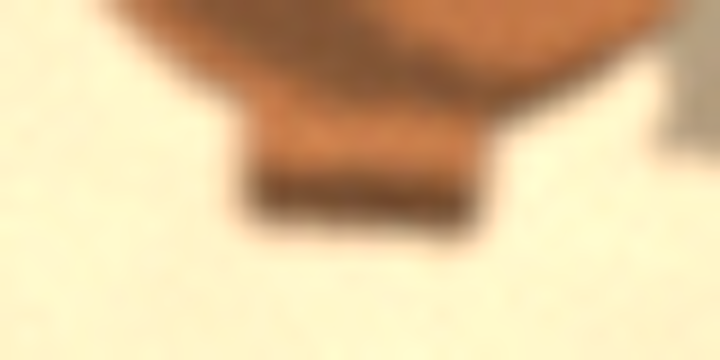

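View pics/z4m.png

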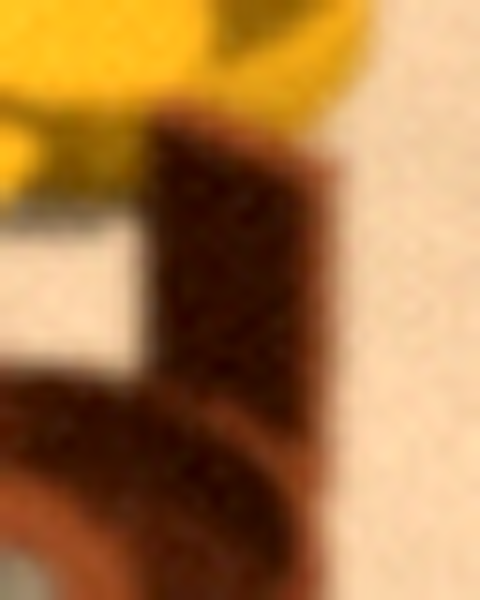

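Run:
```python
from h import *
np.set_printoptions(precision=4,suppress=True)
S,T=load("scene4.npz"),load("top4.npz")
a=lambda x,y:((x+.5)/4-.5+205,(y+.5)/4-.5+160)
b=lambda x,y:((x+.5)/5-.5+285,(y+.5)/5-.5+190)
print("lid T",onz(T,b(564,247.5),.022),"S",onz(S,a(179,309),.024),"knob",tri(S,a(174,245),T,b(575,231)))
```

```text
lid T [ 0.5711 -0.2309  0.022 ] S [ 0.5773 -0.2191  0.024 ] knob (array([ 0.5703, -0.2273,  0.0675]), np.float64(0.0030150734798711954))
```

The triangulated lid position matches where I commanded it. Next is the lug grasp.

Run:
```python
from h import *
d=np.array([.573,-.017]);th=np.radians(-5.7)
p=d-.063*np.array([np.cos(th),np.sin(th)])
goto([*p,.25],Rz(th)); move_l([*p,.15],vel=.15)
print(move_l([*p,.0785],vel=.05,threshold=4))
s=read_state();print(s["tool_pos"],s["contact_force"],s["clock"])
snap("5");crop("scene","5",265,130,120,150,3.9,"pics/z5s.png")
```

```text
False
[ 0.51045575 -0.01074775  0.07876783] [-0.42023271  0.24981564 -0.50538928] 20.7333
```

View pics/z5s.png

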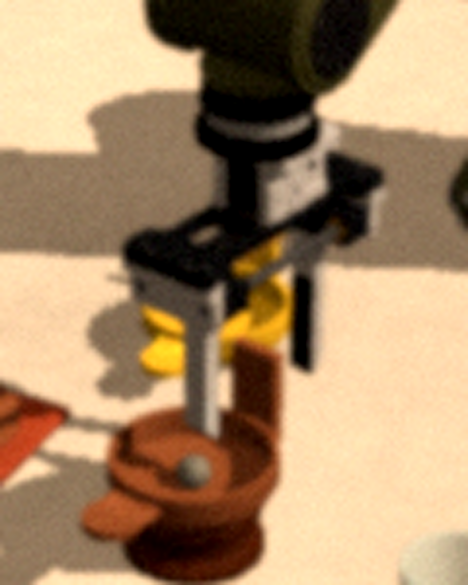

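The inner finger is clear of the ball (195,470) and the fingers straddle the lug (258,390). I'll grip, then lift slowly.

Run:
```python
from h import *
grasp(35); s=read_state(); print(s["grip_width"]*94,s["contact_force"],s["moment"],s["clock"]); p=s["tool_pos"]
hold(.3)
move_l([p[0],p[1],p[2]+.02],vel=.02)
s=read_state(); print(s["grip_width"]*94,s["contact_force"],s["moment"],s["clock"])
snap("6");crop("scene","6",265,130,120,150,3.9,"pics/z6s.png")
```

```text
10.010262025378497 [-0.98022205 -0.3319824   0.4499546 ] [-0.06775193  0.0171947   0.00812855] 22.0833
10.194508579108657 [-0.70838475 -0.60154378 -2.33350608] [ 0.01523513  0.02511732 -0.00996031] 23.5333
```

View pics/z6s.png

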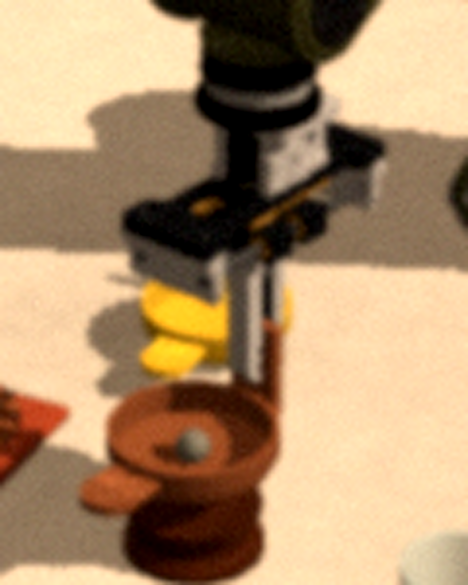

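The dish is level and off the stand, with the ball still in the middle at (193,443). I'll lift to about 7 cm and turn it.

Run:
```python
from h import *
s=read_state(); p=s["tool_pos"]; y=s["orientation"][:,1]; th0=np.arctan2(y[1],y[0]); print(np.degrees(th0))
d=p[:2]+.063*np.array([np.cos(th0),np.sin(th0)]); z=.0785+.072
move_l([*p[:2],z],vel=.05)
v=np.array([.588,.179]); th1=np.arctan2(*(v-d)[::-1]); print(d,np.degrees(th1))
n=7
for i in range(1,n+1):
    t=th0+(th1-th0)*i/n
    move_l([*(d-.063*np.array([np.cos(t),np.sin(t)])),z],rot=Rz(t),vel=.012)
s=read_state();print(s["tool_pos"],s["grip_width"]*94,s["contact_force"],s["clock"])
snap("7");crop("scene","7",225,100,190,210,2.8,"pics/z7s.png");crop("top","7",220,180,220,120,3.6,"pics/z7t.png")
```

```text
-5.69981671903872
[ 0.57289749 -0.01701585] 85.59421461718598
[ 0.56801289 -0.07981855  0.15050763] 9.653355531725978 [ 1.28288763 -0.69385152 -2.38457411] 34.2167
```

View pics/z7s.png

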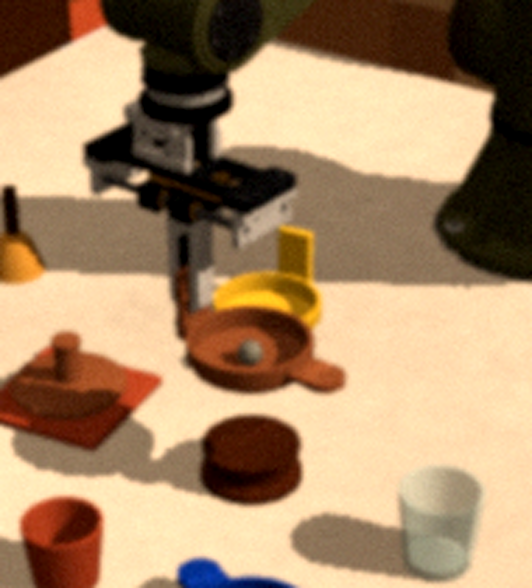

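View pics/z7t.png

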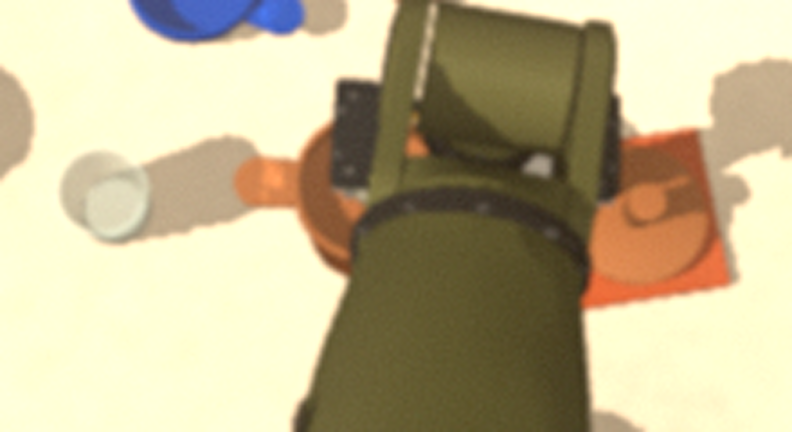

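The dish is above its stand and looks level. The ball is near the middle at (250,352), and the ear at (325,376) points at the votive. Now a check on the ear's yaw and the tilt.

Run:
```python
from h import *
np.set_printoptions(precision=4,suppress=True)
hold(1.0); snap("8"); S,T=load("scene8.npz"),load("top8.npz")
a=lambda x,y:((x+.5)/2.8-.5+225,(y+.5)/2.8-.5+100)
b=lambda x,y:((x+.5)/3.6-.5+220,(y+.5)/3.6-.5+180)
d=np.array([.573,-.017]);h=.107
for t in(83.6,85.6,87.6):
    e=np.array([np.cos(np.radians(t)),np.sin(np.radians(t))])
    pe=[*(d+.085*e),h+.030]
    print(t,"S",(proj(S,[*(d+.096*e),h+.0265])-[225,100]+.5)*2.8,"T tip",(proj(T,[*(d+.096*e),h+.03])-[220,180]+.5)*3.6)
print("ball pred S",(proj(S,[*d,h+.021])-[225,100]+.5)*2.8, "rim ctr",(proj(S,[*d,h+.036])-[225,100]+.5)*2.8)
crop("scene","8",280,200,80,50,9,"pics/z8s.png");crop("top","8",230,200,110,60,7,"pics/z8t.png")
s=read_state();print(s["tool_pos"],s["contact_force"],s["clock"])
```

```text
83.6 S [338.7813 386.5386] T tip [231.4861 176.028 ]
85.6 S [341.2431 384.8   ] T tip [231.0921 180.6542]
87.6 S [343.5818 383.0188] T tip [230.8632 185.2943]
ball pred S [249.7236 352.1391] rim ctr [249.6287 337.1141]
[ 0.5681 -0.0798  0.1505] [ 0.0045  0.2106 -0.8548] 35.4167
```

View pics/z8s.png

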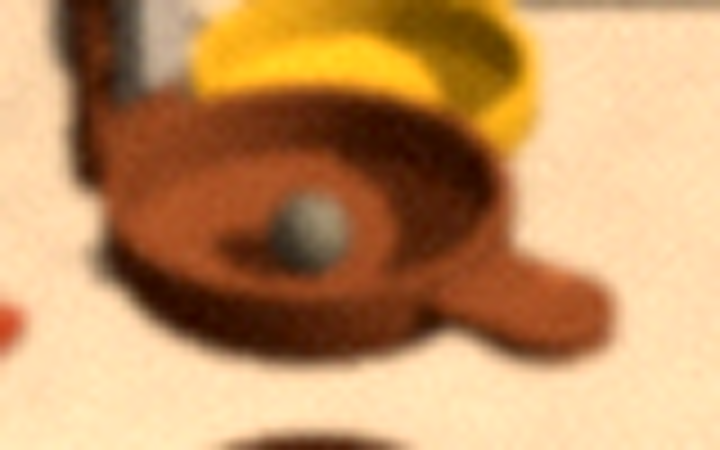

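View pics/z8t.png

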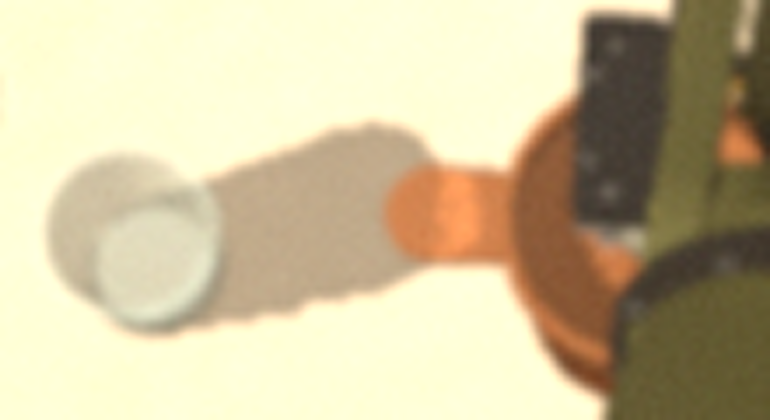

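Run:
```python
from h import *
np.set_printoptions(precision=1,suppress=True)
S,T=load("scene8.npz"),load("top8.npz");S4=load("scene4.npz")
z=lambda c,X:(proj(c,X)-[280,200]+.5)*9
def ear(c,d,h,yaw,tilt,zf):
    e=np.array([np.cos(np.radians(yaw)),np.sin(np.radians(yaw)),0]);n=np.array([-e[1],e[0],0]);t=np.radians(tilt)
    e2=e*np.cos(t)+np.array([0,0,np.sin(t)]);u=-e*np.sin(t)+np.array([0,0,np.cos(t)])
    lug=np.array([*d,h])-.063*e+.062*np.array([0,0,1])
    f=lambda x,y,w: lug+e2*(x+.063)+n*y+u*(w-.062)
    P=np.array([zf(c,f(.078+.018*np.cos(q),.018*np.sin(q),w)) for q in np.linspace(-1.57,1.57,60) for w in(.023,.030)])
    r=np.array([zf(c,f(.0545*np.cos(q),.0545*np.sin(q),.036)) for q in np.linspace(0,6.28,90)])
    return "ear max x,y",P.max(0),"minx,y",P.min(0),"rim minmax",r.min(0),r.max(0), "ball",zf(c,f(0,0,.021))
d=np.array([.573,-.017])
for tl in(-3,0,3): print(tl,*ear(S,d,.107,85.6,tl,z))
z4=lambda c,X:(proj(c,X)-[205,160]+.5)*4
print("start",*ear(S4,d,.035,-5.7,0,z4))
```

```text
-3 ear max x,y [608.8 386.1] minx,y [495.5 293.5] rim minmax [96.4 81.5] [509.5 310.3] ball [301.2 239.5]
0 ear max x,y [615.6 363.2] minx,y [502.9 272.1] rim minmax [100.4  78.5] [514.4 295.5] ball [307.7 231.9]
3 ear max x,y [621.5 339.4] minx,y [508.4 249.7] rim minmax [104.1  74.8] [518.5 280.6] ball [313.7 223.7]
start ear max x,y [375.8 435.6] minx,y [322.  396.8] rim minmax [347.7 293.9] [526.7 394. ] ball [437.4 362.7]
```

The measured ear extremes (614,358) match the level prediction (615.6,363), so the tilt is within about 1°. The yaw fits 86° against a target of 85.6°. I'll hand in.

```bash
python3 -c "
from cell import *
s=read_state();print(s['clock'],s['grip_width']);hand_in()"
```

```text
35.4167 0.1051338251831294
the job is handed in; nothing more can be done
```

I lifted the lid off by its knob and set it knob up on the terracotta tile. Then I took the dish by its lug, raised it about 7 cm above its stand and turned it about 91° so the ear points at the votive holder. I handed in at 35.4 s, still holding it; no verdict was given.

**Last checks**
- **Lid:** it stands about 1 mm from the tile's middle in the top view.
- **Dish:** the ear points at about 86°, against 85.6° needed. Tilt is within about 1°.
- **Ball:** it is in the middle of the dish, within about 1 to 2 mm of where I expected it.
- **Votive holder:** it looks unmoved. I did not measure the other bystanders again, but nothing touched them in the pictures.

**Disagreements**
- **Cameras:** the two views differed by about 3 mm at the dish and up to 8 mm sideways at the tile. I used triangulated or averaged positions, and the placed lid agreed with them.
- **Ear tip:** it appeared about 3.5 mm short in the top view.
- **Knob grip:** the gripper closed to 28 mm instead of the 24 mm stem, so the pads probably caught the 29 mm cap. The lid stayed level and did not slip.

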